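# Hold the rice press open for filling

### The job

Draw the rice press out from under the dish rack, sliding it along the bamboo board with its lid shut, until the whole press is clear in front of the rack. Then raise its sprung lid to about 60 degrees and finish still holding it there so the mould can be filled, with the press standing flat on the board; do not let the lid snap shut on the way, and leave everything else where it stands.

Things in the scene. Friction and masses are not known exactly. Their poses are not given: they have to be found in the camera images.
- rack: Fixed two-level stainless wire dish rack over the board, 500 mm long (its x), 232 deep (its y). Origin: centre of its footprint, worktop height. Front: its own +y. Lower tier: front rail's outer face at y = +120 mm, underside at height 174, rim to 202. Upper tier: y -116 to +50 mm, at 315, rim to 343; things on it reach 455. 10 mm posts at x = +-250 mm.
- board: Fixed bamboo board 480 mm (its x) by 500 mm (its y), 18 mm thick, flat on the worktop with its axes along the rack's and its rear edge under the rack's rear; it runs 260 mm out in front of the rack's lower tier. Origin: centre of its underside.
- press: Loose white plastic rice press, about 0.76 kg with lid, on the board; its rear is under the rack's lower tier, its front end sticks out of the rack's front. Open-topped mould box 90 mm (its x) by 170 mm (its y), 50 mm high, on rubber feet. Origin: centre of its underside (18 mm above the worktop). Front: its own +y. A flat lid hinged at the rear covers it; 65 mm high when shut.
- press_hinge (a point): Middle of the lid's hinge axis, at the rear of the press: 88 mm behind the press's origin (its y = -88 mm) and 56 mm above its underside. The hinge axis runs along the press's x. The rear of the press reaches 7 mm behind it.
- lid_grip (a point): Middle of the lid's thumb grip, a tab 36 mm wide (press's x), 12 mm thick, reaching 38 mm beyond the lid's front edge, free below and beside it. 193 mm from the hinge axis, at the axis's height when shut (74 mm above the worktop). Rides on the lid; its axes are the press's when the lid is shut.
- press_lid (a joint): Lid angle in rad: 0 shut, grows as the lid's front rises, stop at 1.75; 60 degrees is 1.047. A torsion spring plus the lid's 0.14 kg push it shut from every angle with 0.15 to 0.25 N m (about 1 N at the thumb grip). It swings freely; nothing latches it.
- tub: Round lidded cypress tub, 164 mm across, 114 mm high, on the board under the rack beside the press (either side). Bystander. Origin: centre of its underside.
- caddy: Round steel tea caddy, 89 mm across, 123 mm high, on the board under the rack on the other side of the press. Bystander. Origin: centre of its underside.
- paddle: Wooden rice paddle, 192 mm long (its y, blade at +y), blade 62 mm wide, 8 mm thick, lying on the board in front of the rack, to one side of the press's way. Bystander. Origin: underside, near its middle.
- bento: Grey plastic bento case, 182 x 104 x 52 mm, on the rack's upper tier. Bystander. Origin: centre of its underside.
- plates: Stack of four white ceramic plates, 176 mm across, 38 mm high, on the rack's lower tier. Bystander. Origin: centre of its underside.
- bowl: Glazed bowl, 116 mm across, 55 mm high, on the worktop to the left of the board. Bystander. Origin: centre of its underside.
- cup: White tea cup without handle, 70 mm across, 75 mm high, on the worktop to the left of the board. Bystander. Origin: centre of its underside.

How it is judged (in metres and radians):
On the way:
1. the press is drawn out, flat on the board and lid shut, until all of it is in front of the rack (y of press_hinge in the frame of rack above 0.12 m and angle between press's own z axis and vertical below 0.06 rad and height (world z) of press between 0.013 and 0.024 m and value of joint press_lid below 0.2 rad), for 0.2 s.
At the end, for the whole second after the job is handed in: The robot holds the lid still at 52 to 68 degrees; the press is still and flat on the board (3.4 degrees, 5 mm), its hinge 120 mm or more in front of the rack's middle line, its middle 40 mm or more inside the board's front edge, and nothing but board and robot touches it (y of press_hinge in the frame of rack above 0.12 m and angle between press's own z axis and vertical below 0.06 rad and height (world z) of press between 0.013 and 0.024 m and value of joint press_lid between 0.908 and 1.187 rad and velocity of joint press_lid between -0.08 and 0.08 rad/s and (contact force between press and the fingers above 0.2 N or contact force between press and the arm above 0.2 N) and linear speed of press below 0.03 m/s and y of press in the frame of board below 0.21 m and contact force between press and rack below 0.2 N and contact force between press and tub below 0.2 N and contact force between press and caddy below 0.2 N and contact force between press and paddle below 0.2 N and contact force between press and bento below 0.2 N and contact force between press and plates below 0.2 N and contact force between press and bowl below 0.2 N and contact force between press and cup below 0.2 N); the arm keeps its last pose, push and grip.
It fails at once if the lid is let snap shut from well open (velocity of joint press_lid below -2.5 rad/s and value of joint press_lid above 0.35 rad).
It fails at once if the press or its lid is knocked hard against the rack (contact force between press and rack above 8 N).
It fails at once if the press is lifted off the board instead of slid (height (world z) of press above 0.043 m).
It fails at once if the lid is opened while the press is still under the rack (value of joint press_lid above 0.35 rad and y of press_hinge in the frame of rack below 0.1 m).
It fails at once if one of the other things is shifted by more than 25 mm (distance of any of tub, caddy, paddle, bento, plates, bowl, cup from where it was at the start of the episode above 0.025 m).
It also fails if it takes over 48 s, if anything falls off the work surface, if the arm or the gripper's body presses on something with over 40 N, if the wrist force passes 120 N, or if a joint passes its speed limit or range.

### The arm

A 7-joint arm with a two-finger parallel gripper is mounted at the origin on the work surface. World frame = base frame: x ahead of the robot, y to its left, z up, the work surface at z = 0. Lengths are in mm, angles in degrees, forces in N, time in s.
With the tool pointing down it reaches from about 350 to 900 mm from the base axis. Payload 7.2 kg.
Tool frame: the origin (TCP) lies at the very end of the fingers, on their centre line; the grasp point (between the pads) lies 19 mm behind it (manip.hold_point_z is the distance from the TCP to the grasp point, in mm); z points along the fingers, y is the line along which they close (so a half turn about z gives the same grasp; the last joint's range is limited). The gripper opens to 88 mm and grips with 3 to 60 N. Pads are 20 mm wide; open, the fingers measure 115 mm over their backs; the gripper's body (75 mm by 178 mm) begins 61 mm behind the grasp point.
Start: joints at [72.296, 23.554, -0.728, 91.456, 0.321, 64.991, -4.71], TCP at [149.038, -606.974, 193.253] pointing down, gripper open.
Joint ranges: [-169.25, 169.25], [-16.82, 113.86], [-84.01, 82.57], [7.8, 145.47], [-59.2, 239.2], [7.22, 106.19], [-163.78, 163.78]. Speed limits (degrees/s): [136.94, 136.94, 172.46, 172.46, 180, 180, 180].

### API

Orientations are given as [roll, pitch, yaw] about the fixed x, y, z axes, in that order (R = Rz(yaw) Ry(pitch) Rx(roll)).
In Python, from bench import manip, vision gives the robot as it stands.
- The arm moves only by the tool arm_command, never from a script. Its argument "targets" is one flat list of numbers, 7 for each row, row after row: the turn, a rotation vector about the tool's x, y, z in rad, then the shift along the tool's x, y, z in mm, then the finger opening in mm, from 0 to 87.8. In form: [ax, ay, az, x, y, z, jaw, ax, ay, az, x, y, z, jaw, ...]. A call has 1 to 5 rows; each row shifts and turns the commanded pose from where the row before left it, along the tool's axes as they then stand; what a row does not reach is not made up. A row lasts 1/12 s, in which the tool goes at most 41.7 mm and 7.16 degrees, less where a joint would pass 70% of its speed; a pose out of reach is approached as far as the arm can. A call with a gripper value outside its range is refused whole. The fingers move at their own pace and stop on an object; "newtons" is the grip in N (left out, the last holds). Time passes only in rows, so rows that do not move let the fingers close. It gives the time, the measured TCP pose, the force, the opening and the grip force at its end, in the units of the state.
- manip.read_state(): the state, without advancing time (a new reading comes with each control period).
- vision.camera(name): name is "side" or "top"; returns the picture (400x640x3 uint8, red, green, blue); there is no depth.
- vision.camera_info(name): a dict with "camera_matrix" (3x3 intrinsics, pixels), "world_from_camera" (4x4, takes a point from camera to world coordinates). Camera axes: x right, y down, z forward; pixel columns grow to the right and rows downward; lengths in mm; the calibration is good to about 2 mm. A picture is of the moment at which its call begins. camera_info takes no time and is no camera call.
- manip.hand_in(): hands the job in; it is judged then, once.
Trained networks look in the newest picture that a camera, given by its name, has taken for a name from the list of things; names that differ only in an ending like _2 or _b are one class to them, and where a whole thing is asked for, a point or a joint stands for the part that bears it (a point fixed in the world has none). Each returns a list of dicts, best first, with "score" (0 to 1); they miss things now and then, are a little off and sometimes report something else, mostly with a low value. They report only what shows in the picture. A call takes as long as a camera call.
- vision.search_frame(camera, target): "xyz" ([x, y, z] in mm, in world coordinates, good to about 4 mm: the middle of the surface that is visible of it).
The state is a dict: "time_s": time; "joint_positions": joint angles; "joint_vel": joint speeds; "tau": joint torques, N m; "ee_pos": TCP position; "tool_rot": TCP orientation; "force": force on the tool from outside, world axes, zero at the start; "moment": the same for the moment, N m; "grip_width": finger opening in mm; "finger_force": force on a finger pad.
Only numpy, scipy, OpenCV 4.12 (cv2) and the standard library are available. Lean on these libraries where they do the work, as an engineer would, in place of code of your own. Each camera call takes 0.05 s, during which the arm holds its last target. There are 200 camera calls.

## Working session

There is one attempt and no reset: what is moved stays moved. The work goes in short steps, Python scripts to look and compute and a tool call to move; the robot and the scene stay as the last step left them, time stands still between calls to the robot, and variables do not carry over. Pictures are saved under pics/ and viewed, at most 13 in all, crops included, and the job is handed in when it is done.

Besides the shell and the picture viewer there is one more tool, called in YAML: its name, and indented under it one key for each argument. arm_command: Moves the arm, as the interface text tells. Its arguments: {"type":"object","properties":{"targets":{"type":"array"},"newtons":{"type":"number"}},"required":["targets"]}

```bash
mkdir -p pics
python3 - <<'E'
from bench import manip, vision
import cv2, numpy as np
for c in("top","side"):
    im=vision.camera(c); cv2.imwrite(f"pics/{c}0.png",im[:,:,::-1])
    i=vision.camera_info(c); print(c,np.round(i["camera_matrix"],1).tolist(),np.round(i["world_from_camera"],3).tolist())
    for t in("rack","board","press","press_hinge","lid_grip","tub","caddy","paddle"):
        print(t,[(np.round(d["xyz"]).tolist(),round(d["score"],2)) for d in vision.search_frame(c,t)[:2]])
s=manip.read_state();print({k:np.round(v,3).tolist() for k,v in s.items()})
E
```

```text
top [[448.9, 0.0, 316.0], [0.0, 448.9, 203.2], [0.0, 0.0, 1.0]] [[-0.001, -0.992, 0.129, 367.379], [-1.0, -0.001, -0.016, -69.418], [0.016, -0.129, -0.991, 1394.326], [0.0, 0.0, 0.0, 1.0]]
rack [([584.0, -441.0, 316.0], 0.74)]
board [([465.0, -220.0, 16.0], 0.9)]
press [([497.0, -326.0, 77.0], 0.89)]
press_hinge [([490.0, -327.0, 78.0], 0.77)]
lid_grip [([495.0, -323.0, 75.0], 0.63)]
tub [([690.0, -401.0, 120.0], 0.91)]
caddy [([343.0, -421.0, 142.0], 0.84)]
paddle [([686.0, -146.0, 27.0], 0.71)]
side [[392.3, 0.0, 326.7], [0.0, 392.3, 200.0], [0.0, 0.0, 1.0]] [[-0.84, -0.361, 0.404, -18.694], [-0.542, 0.558, -0.629, 733.83], [0.001, -0.747, -0.665, 1067.996], [0.0, 0.0, 0.0, 1.0]]
rack [([580.0, -426.0, 310.0], 0.57)]
board [([451.0, -206.0, 18.0], 0.8), ([339.0, -403.0, 94.0], 0.58)]
press [([490.0, -321.0, 75.0], 0.56)]
press_hinge [([487.0, -316.0, 78.0], 0.89), ([682.0, -142.0, 22.0], 0.52)]
lid_grip [([492.0, -329.0, 74.0], 0.57)]
tub [([655.0, -382.0, 94.0], 0.93), ([494.0, -331.0, 75.0], 0.34)]
caddy []
paddle [([683.0, -143.0, 24.0], 0.74), ([486.0, -324.0, 75.0], 0.34)]
{'time_s': 0.9, 'joint_positions': [72.298, 23.553, -0.729, 91.455, 0.321, 64.991, -4.71], 'joint_vel': [0.062, 0.061, -0.01, -0.001, 0.057, 0.123, -0.042], 'tau': [-0.0, -58.772, 0.641, -29.139, -0.054, 0.01, -0.0], 'ee_pos': [149.029, -606.979, 193.268], 'tool_rot': [179.997, -0.001, 13.796], 'force': [-0.095, -0.046, 0.459], 'moment': [-0.011, -0.021, -0.006], 'finger_force': 0.0, 'grip_width': 87.682}
```

View pics/top0.png

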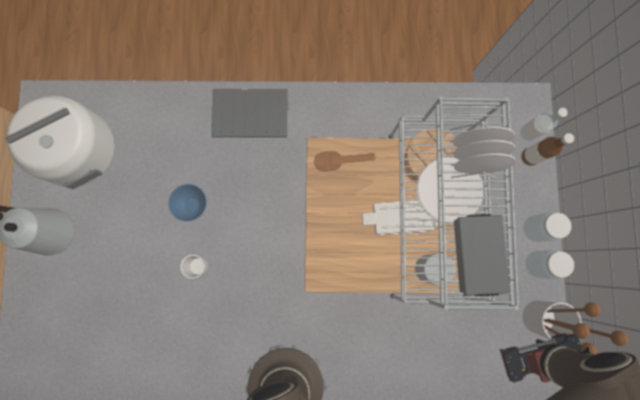

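View pics/side0.png

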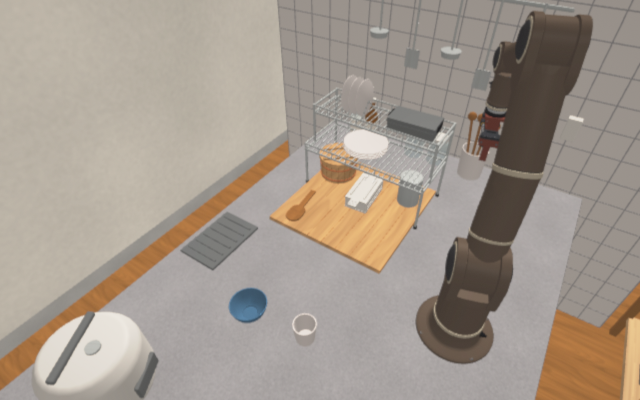

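The top view shows the board at cols 306–~440 and the rack from col 402 to the right. The press's tab is near (370,218), the tub lies above it, the caddy below it, and the paddle is at (345,160). I'll zoom in for the orientation.

Run:
```python
import cv2
a=cv2.imread("pics/top0.png")[185:255,340:450]; cv2.imwrite("pics/topz.png",cv2.resize(a,None,fx=7,fy=7,interpolation=cv2.INTER_CUBIC))
a=cv2.imread("pics/side0.png")[150:240,280:400]; cv2.imwrite("pics/sidez.png",cv2.resize(a,None,fx=6,fy=6,interpolation=cv2.INTER_CUBIC))
```

```text
(no output)
```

View pics/topz.png

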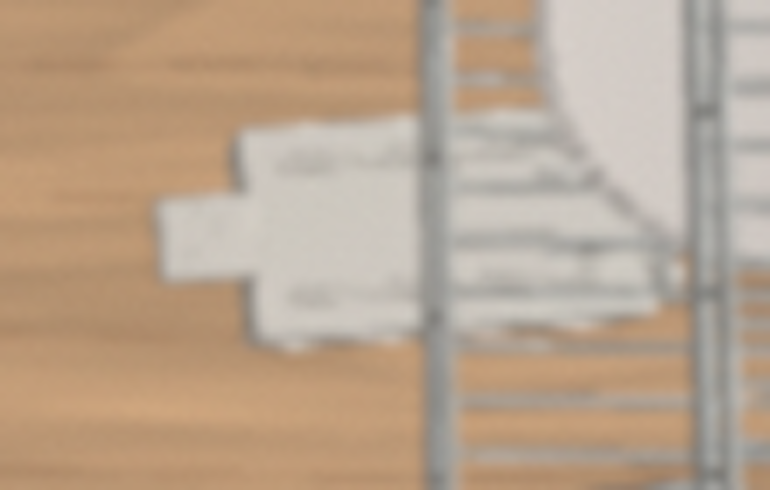

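View pics/sidez.png

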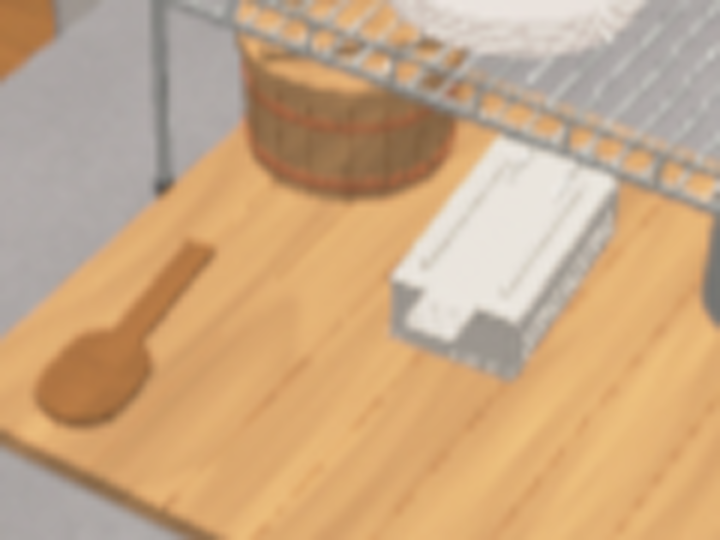

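Topz shows the tab front corners at about (160,202) and (163,282), the tab base at (247,198) and (252,277), and the rack rail's outer edge near U=424. Sidez shows the tab front at (407,322) and (446,338) and its base at (428,292) and (468,308). Next I'll triangulate these.

```bash
cat > h.py <<'E'
import numpy as np, cv2
from bench import manip, vision
def ray(c,u,v):
    i=vision.camera_info(c);K=np.array(i["camera_matrix"]);T=np.array(i["world_from_camera"])
    d=T[:3,:3]@np.linalg.inv(K)@[u,v,1];return T[:3,3],d/np.linalg.norm(d)
def atz(c,u,v,z):
    o,d=ray(c,u,v);return o+d*(z-o[2])/d[2]
def tri(p,q):
    o,d=ray("top",*p);a,b=ray("side",*q)
    A=[np.eye(3)-np.outer(x,x) for x in(d,b)]
    return np.linalg.solve(A[0]+A[1],A[0]@o+A[1]@a)
E
python3 - <<'E'
from h import *
T=lambda U,V:((U+.5)/7-.5+340,(V+.5)/7-.5+185)
S=lambda U,V:((U+.5)/6-.5+280,(V+.5)/6-.5+150)
for n,t,s in(("fL",(160,202),(407,322)),("fR",(163,282),(446,338)),("bL",(247,198),(428,292)),("bR",(252,277),(468,308))):
    print(n,tri(T(*t),S(*s)).round(),atz("top",*T(*t),80).round(),atz("side",*S(*s),80).round())
for n,t in(("lidL",(240,132)),("lidR",(260,345)),("Ledge",(415,120)),("Redge",(640,312))): print(n,atz("top",*T(*t),83).round())
for t in((424,5),(427,485)): print("rail",atz("top",*T(*t),202).round(),atz("top",*T(*t),188).round())
for p in((402,117),(404,303)): print("railfull",atz("top",*p,200).round())
for p in((306,138),(305,292)): print("board",atz("top",*p,18).round())
E
```

```text
fL [ 508. -228.   80.] [ 509. -228.   80.] [ 507. -228.   80.]
fR [ 476. -227.   82.] [ 475. -228.   80.] [ 479. -228.   80.]
bL [ 512. -265.   75.] [ 510. -264.   80.] [ 510. -260.   80.]
bR [ 480. -265.   77.] [ 477. -266.   80.] [ 481. -260.   80.]
lidL [ 538. -261.   83.]
lidR [ 448. -268.   83.]
Ledge [ 543. -336.   83.]
Redge [ 462. -428.   83.]
rail [ 572. -316.  202.] [ 574. -319.  188.]
rail [ 388. -312.  202.] [ 388. -315.  188.]
railfull [ 764. -327.  200.]
railfull [ 260. -319.  200.]
board [754. -60.  18.]
board [277. -58.  18.]
```

arm_command:
  targets: [0,0,0,2,-30,-23,87,0,0,0,2,-30,-23,87,0,0,0,2,-30,-23,87,0,0,0,2,-30,-22,87,0,0,0,2,-30,-22,87]

```text
time_s: 1.32
ee_pos: [122.7, -457.4, 307.2]
tool_rot: [180.0, 0.0, 13.8]
force: [0.6, -0.0, 0.6]
grip_width: 87.2
finger_force: 0.0
```

arm_command:
  targets: [0,0,0,2,-30,-22,87,0,0,0,2,-30,-22,87,0,0,-0.1,34,-22,0,87,0,0,-0.1,34,-22,0,87,0,0,-0.1,34,-22,0,87]

```text
time_s: 1.73
ee_pos: [187.2, -302.4, 350.9]
tool_rot: [179.9, 0.0, 31.2]
force: [0.1, -0.6, 0.1]
grip_width: 86.9
finger_force: 0.0
```

```bash
cat >> h.py <<'E'
from scipy.spatial.transform import Rotation as Rn
YAW=94.5
def pose(): 
    s=manip.read_state();return np.array(s["ee_pos"]),Rn.from_euler("xyz",s["tool_rot"],degrees=True)
def goal(tilt,yaw=YAW): # tool down with x along front, then tilted back (body to front)
    return Rn.from_euler("xyz",[180,0,yaw],degrees=True)*Rn.from_rotvec([0,-np.radians(tilt),0])
def delta(p,tilt,yaw=YAW):
    a,R=pose();print("shift",R.inv().apply(np.array(p)-a).round(1),"turn",(R.inv()*goal(tilt,yaw)).as_rotvec().round(3))
def st():
    s=manip.read_state();print({k:np.round(s[k],1).tolist() for k in("time_s","joint_positions","ee_pos","tool_rot","force","grip_width","finger_force")})
E
python3 -c "
from h import *
st();delta((480,-60,300),0)"
```

```text
{'time_s': 1.7, 'joint_positions': [63.6, -9.7, -10.9, 108.6, -1.8, 80.8, -5.7], 'ee_pos': [187.2, -302.4, 350.9], 'tool_rot': [179.9, 0.0, 31.2], 'force': [0.1, -0.6, 0.1], 'grip_width': 86.9, 'finger_force': 0.0}
shift [376.  -55.8  50.7] turn [ 2.000e-03  1.000e-03 -1.105e+00]
```

arm_command:
  targets: [0,0,-0.123,37,-6,5,87,0,0,-0.123,38,-1,5,87,0,0,-0.123,38,4,5,87,0,0,-0.123,37,8,5,87,0,0,-0.123,36,12,5,87]

```text
time_s: 2.15
ee_pos: [332.9, -180.7, 325.5]
tool_rot: [179.9, 0.0, 66.6]
force: [0.7, 0.1, 0.1]
grip_width: 86.8
finger_force: 0.0
```

arm_command:
  targets: [0,0,-0.123,34,17,5,87,0,0,-0.123,31,21,5,87,0,0,-0.123,29,24,5,87,0,0,-0.121,25,28,5,87,0,0,0,22,31,5,87]

```text
time_s: 2.57
ee_pos: [478.2, -60.5, 300.3]
tool_rot: [179.9, 0.0, 94.7]
force: [0.3, -0.8, 0.4]
grip_width: 86.7
finger_force: 0.0
```

```bash
python3 -c "
from h import *
st();delta((480,-60,300),45)"
```

```text
{'time_s': 2.6, 'joint_positions': [35.6, 7.8, -37.7, 99.5, 5.0, 74.3, 1.4], 'ee_pos': [478.2, -60.5, 300.3], 'tool_rot': [179.9, 0.0, 94.7], 'force': [0.3, -0.8, 0.4], 'grip_width': 86.7, 'finger_force': 0.0}
shift [0.3 1.9 0.3] turn [ 0.002 -0.785  0.003]
```

arm_command:
  targets: [0,-0.12,0,0,0,0,87,0,-0.12,0,0,0,0,87,0,-0.12,0,0,0,0,87,0,-0.12,0,0,0,0,87,0,-0.12,0,0,0,0,87]

```text
time_s: 2.98
ee_pos: [478.1, -61.1, 301.9]
tool_rot: [179.6, 34.7, 94.1]
force: [0.3, 0.1, -0.7]
grip_width: 87.2
finger_force: 0.0
```

```bash
python3 -c "
from h import *
st();delta((480,-60,300),45)"
```

```text
{'time_s': 3.0, 'joint_positions': [12.7, 12.3, -43.2, 104.9, 39.2, 85.5, -36.9], 'ee_pos': [478.1, -61.1, 301.9], 'tool_rot': [179.6, 34.7, 94.1], 'force': [0.3, 0.1, -0.7], 'grip_width': 87.2, 'finger_force': 0.0}
shift [1.9 2.  1.1] turn [ 0.003 -0.18  -0.006]
```

arm_command:
  targets: [0,-0.09,0,0,0,0,87,0,0,0,0,0,0,87]

```text
time_s: 3.15
ee_pos: [476.6, -58.3, 298.3]
tool_rot: [-179.7, 39.7, 94.9]
force: [-0.8, -0.5, -0.3]
grip_width: 87.1
finger_force: 0.0
```

```bash
python3 -c "
from h import *
st();delta((489,-199,124),40);delta((493,-250,63),40)"
```

```text
{'time_s': 3.2, 'joint_positions': [8.7, 14.8, -43.4, 105.8, 43.1, 89.0, -41.8], 'ee_pos': [476.6, -58.3, 298.3], 'tool_rot': [-179.7, 39.7, 94.9], 'force': [-0.8, -0.5, -0.3], 'grip_width': 87.1, 'finger_force': 0.0}
shift [  2.8   1.3 224.3] turn [ 0.    -0.005  0.006]
shift [  2.4   1.3 303.9] turn [ 0.    -0.005  0.006]
```

arm_command:
  targets: [0,0,0.006,1,0,38,87,0,0,0,1,1,38,87,0,0,0,1,0,38,87,0,0,0,0,0,38,87,0,0,0,0,0,38,87]

```text
time_s: 3.57
ee_pos: [486.8, -181.8, 151.1]
tool_rot: [179.6, 39.4, 93.7]
force: [1.5, 0.0, 0.0]
grip_width: 87.3
finger_force: 0.0
```

arm_command:
  targets: [0,0,0,0,0,34,87,0,0,0,0,0,0,87]

```text
time_s: 3.73
ee_pos: [484.6, -207.4, 121.8]
tool_rot: [-179.8, 39.5, 93.7]
force: [-0.8, 0.7, -0.1]
grip_width: 87.0
finger_force: 0.0
```

```bash
python3 -c "
from h import *
st();delta((493,-250,63),40)
for c in('top','side'):
    im=vision.camera(c)[:,:,::-1]
    cv2.imwrite(f'pics/{c}1.png',im)
    print([(np.round(d['xyz']),round(d['score'],2)) for d in vision.search_frame(c,'lid_grip')])
a=cv2.resize(cv2.imread('pics/top1.png')[185:255,330:440],None,fx=5,fy=5,interpolation=2)
b=cv2.resize(cv2.imread('pics/side1.png')[160:240,320:420],None,fx=5.5,fy=2.5*2,interpolation=2)[:,:550]
cv2.imwrite('pics/c1.png',np.vstack([a[:200],b[:380]]) if 0 else np.vstack([a,b])[:600] if 0 else a);cv2.imwrite('pics/d1.png',b)
"
```

```text
{'time_s': 3.7, 'joint_positions': [17.6, 25.4, -34.7, 119.4, 59.3, 67.4, -50.5], 'ee_pos': [484.6, -207.4, 121.8], 'tool_rot': [-179.8, 39.5, 93.7], 'force': [-0.8, 0.7, -0.1], 'grip_width': 87.0, 'finger_force': 0.0}
shift [ 4.2  5.9 72.7] turn [-0.013 -0.009 -0.01 ]
[(array([ 493., -321.,   77.]), 0.93)]
[(array([ 489., -368.,   76.]), 0.8), (array([355., 264.,  46.]), 0.47)]
```

arm_command:
  targets: [-0.006,-0.009,-0.01,2,6,20,87,0,0,0,2,0,20,87,0,0,0,0,0,20,87,0,0,0,0,0,12,87,0,0,0,0,0,0,87]

```text
time_s: 4.35
ee_pos: [497.7, -245.0, 67.4]
tool_rot: [179.9, 40.1, 94.5]
force: [-1.3, -0.0, 0.0]
grip_width: 87.0
finger_force: 0.0
```

```bash
python3 -c "
from h import *
st();delta((493,-250,63),40)
for c,y,x in(('top',185,330),('side',150,310)):
    im=vision.camera(c)[:,:,::-1]
    cv2.imwrite(f'pics/{c}2.png',im); cv2.imwrite(f'pics/z{c}2.png',cv2.resize(im[y:y+90,x:x+120],None,fx=6,fy=6,interpolation=2))
"
```

```text
{'time_s': 4.4, 'joint_positions': [18.6, 31.3, -31.2, 120.6, 67.8, 62.9, -55.1], 'ee_pos': [497.7, -245.0, 67.4], 'tool_rot': [179.9, 40.1, 94.5], 'force': [-1.3, -0.0, 0.0], 'grip_width': 87.0, 'finger_force': 0.0}
shift [-0.6 -5.1  6.3] turn [0.002 0.001 0.001]
```

View pics/zside2.png

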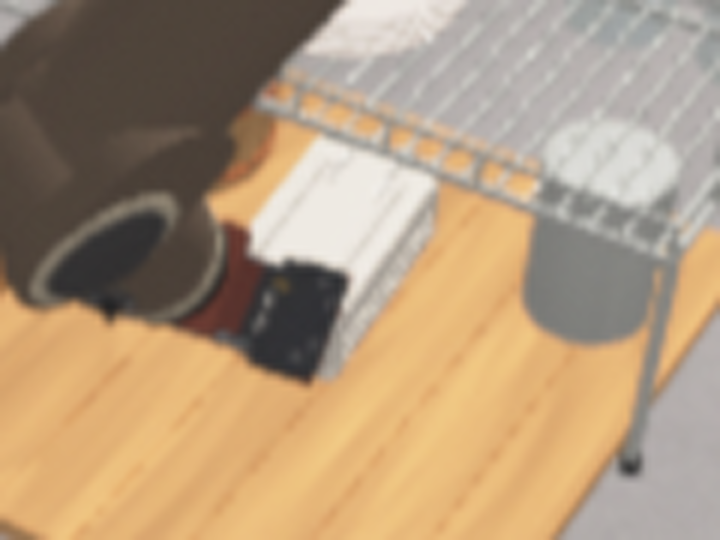

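The gripper body now covers the tab, at about (300,310) in the crop, and it lines up with the press front. I'll make the last correction and close.

arm_command:
  targets: [0,0,0,0,-5,6,87,0,0,0,0,0,0,87,0,0,0,0,0,0,30,0,0,0,0,0,0,30,0,0,0,0,0,0,30]
  newtons: 20

```text
time_s: 4.87
ee_pos: [493.7, -248.1, 63.6]
tool_rot: [179.8, 40.1, 94.6]
force: [0.1, -0.8, -0.1]
grip_width: 70.4
finger_force: 0.0
```

arm_command:
  targets: [0,0,0,0,0,0,30,0,0,0,0,0,0,30,0,0,0,0,0,0,30,0,0,0,0,0,0,30,0,0,0,0,0,0,30]
  newtons: 20

```text
time_s: 5.28
ee_pos: [493.4, -248.4, 63.2]
tool_rot: [179.8, 40.1, 94.6]
force: [-0.3, 0.7, 0.8]
grip_width: 37.0
finger_force: 0.0
```

```bash
python3 -c "
from h import *
st();delta((493,-250,63),40)"
```

```text
{'time_s': 5.3, 'joint_positions': [18.9, 31.5, -31.0, 121.4, 68.6, 62.3, -55.8], 'ee_pos': [493.4, -248.4, 63.2], 'tool_rot': [179.8, 40.1, 94.6], 'force': [-0.3, 0.7, 0.8], 'grip_width': 37.0, 'finger_force': 0.0}
shift [-1.1 -0.5  1.2] turn [0.004 0.001 0.001]
```

arm_command:
  targets: [0,0,0,0,0,0,30,0,0,0,0,0,0,30,0,0,0,0,0,0,30]
  newtons: 20

```text
time_s: 5.53
ee_pos: [493.4, -248.4, 63.2]
tool_rot: [179.9, 40.1, 94.6]
force: [-0.0, -0.2, -0.4]
grip_width: 30.2
finger_force: 0.0
```

arm_command:
  targets: [0,0,0,4,0,-3.2,30,0,0,0,8,0,-6.6,30,0,0,0,10,0,-8.4,30,0,0,0,10,0,-8.4,30,0,0,0,10,0,-8.4,30]

```text
time_s: 5.95
ee_pos: [488.9, -191.8, 62.9]
tool_rot: [179.8, 40.0, 94.7]
force: [-0.2, -0.1, -0.1]
grip_width: 30.4
finger_force: 0.0
```

```bash
python3 -c "
from h import *
st();delta((493,-250,63),40)"
```

```text
{'time_s': 6.0, 'joint_positions': [13.9, 32.0, -33.4, 121.4, 65.2, 65.8, -59.8], 'ee_pos': [488.9, -191.8, 62.9], 'tool_rot': [179.8, 40.0, 94.7], 'force': [-0.2, -0.1, -0.1], 'grip_width': 30.4, 'finger_force': 0.0}
shift [-44.7  -0.8  37.5] turn [0.005 0.    0.002]
```

```bash
python3 -c "
from h import *
for c,y,x in(('top',185,320),('side',150,310)):
    im=vision.camera(c)[:,:,::-1]
    cv2.imwrite(f'pics/{c}3.png',im); cv2.imwrite(f'pics/z{c}3.png',cv2.resize(im[y:y+90,x:x+120],None,fx=6,fy=6,interpolation=2))
a=[cv2.imread(f'pics/z{c}3.png') for c in('top','side')]
cv2.imwrite('pics/m3.png',cv2.resize(np.vstack(a)[:,:],None,fx=.55,fy=.55))
"
```

```text
(no output)
```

View pics/m3.png

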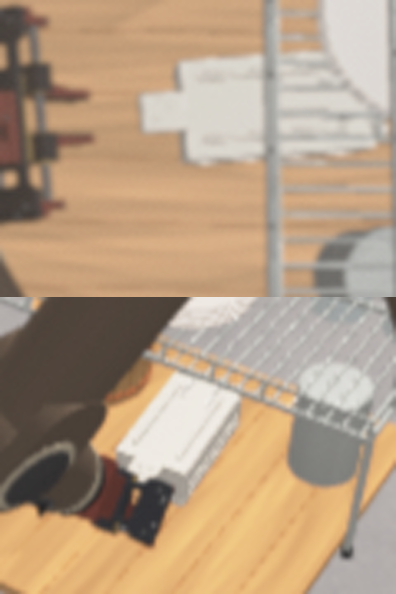

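The top crop shows the finger tips at (92,95) and (92,137). The tab front is still at col ~141 and the press hasn't moved, so the grasp missed. I'll check the tip position against the calibration.

```bash
python3 -c "
from h import *
st()
T=lambda U,V:((U/.55+.5)/6-.5+320,(V/.55+.5)/6-.5+185)
print(atz('top',*T(92,95),63),atz('top',*T(92,137),63))
print(atz('top',*T(141,112),80))
i=vision.camera_info('top');K=np.array(i['camera_matrix']);W=np.linalg.inv(i['world_from_camera'])
for p in((489,-192,63),):
  q=K@(W@[*p,1])[:3];print(q[:2]/q[2])
S=lambda U,V:((U/.55+.5)/6-.5+310,((V-297)/.55+.5)/6-.5+150)
print(atz('side',*S(137,472),80),atz('side',*S(165,485),80))
"
python3 - <<'E'
import cv2
a=cv2.imread('pics/side3.png')[190:235,330:390];cv2.imwrite('pics/s3z.png',cv2.resize(a,None,fx=12,fy=12,interpolation=2))
E
```

```text
{'time_s': 6.0, 'joint_positions': [13.8, 32.0, -33.4, 121.4, 65.2, 65.8, -59.7], 'ee_pos': [489.7, -190.3, 62.7], 'tool_rot': [179.8, 40.0, 94.8], 'force': [0.6, 0.7, 0.9], 'grip_width': 30.0, 'finger_force': 0.0}
[ 510.63937888 -184.83563542   63.        ] [ 472.56765934 -184.44177944   63.        ]
[ 493.57532656 -226.98756806   80.        ]
[349.93832279 220.59416701]
[ 497.23813654 -238.4050996    80.        ] [ 459.70805598 -236.59886      80.        ]
```

View pics/s3z.png

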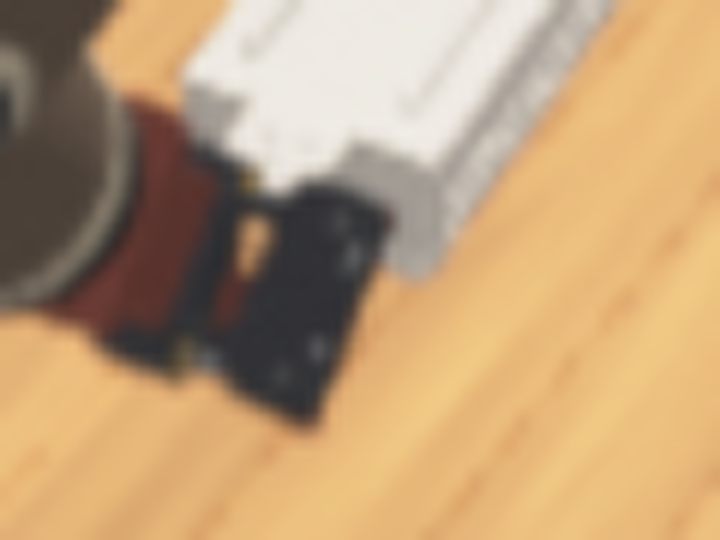

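arm_command:
  targets: [0,0,0,0,0,0,65,0,0,0,0,0,0,65,0,0,0,0,0,0,65,0,0,0,0,0,0,65,0,0,0,0,0,0,65]

```text
time_s: 6.47
ee_pos: [488.7, -194.5, 63.0]
tool_rot: [179.9, 40.1, 94.5]
force: [0.4, -0.6, -0.6]
grip_width: 59.9
finger_force: 0.0
```

```bash
python3 -c "
from h import *
st();delta((493,-253.5,59.5),40)"
```

```text
{'time_s': 6.5, 'joint_positions': [14.1, 31.9, -33.2, 121.4, 65.3, 65.7, -59.7], 'ee_pos': [488.7, -194.5, 63.0], 'tool_rot': [179.9, 40.1, 94.5], 'force': [0.4, -0.6, -0.6], 'grip_width': 59.9, 'finger_force': 0.0}
shift [-43.   -0.5  40.8] turn [0.003 0.001 0.001]
```

arm_command:
  targets: [0,0,0,-15,0,14,65,0,0,0,-15,0,14,65,0,0,0,-13,0,13,65,0,0,0,0,0,0,65,0,0,0,0,0,0,65]

```text
time_s: 6.88
ee_pos: [493.1, -254.1, 59.3]
tool_rot: [179.9, 40.1, 94.4]
force: [0.1, 0.6, 0.1]
grip_width: 64.8
finger_force: 0.0
```

```bash
python3 -c "
from h import *
st();delta((493,-253.5,59.5),40)"
```

```text
{'time_s': 6.9, 'joint_positions': [19.3, 31.9, -30.7, 121.4, 69.3, 61.9, -56.0], 'ee_pos': [493.1, -254.1, 59.3], 'tool_rot': [179.9, 40.1, 94.4], 'force': [0.1, 0.6, 0.1], 'grip_width': 64.8, 'finger_force': 0.0}
shift [ 0.3 -0.  -0.6] turn [ 0.002  0.001 -0.001]
```

arm_command:
  targets: [0,0,0,0,0,0,0,0,0,0,0,0,0,0,0,0,0,0,0,0,0,0,0,0,0,0,0,0,0,0,0,0,0,0,0]
  newtons: 20

```text
time_s: 7.3
ee_pos: [494.1, -252.4, 59.3]
tool_rot: [179.8, 40.0, 94.6]
force: [0.1, 1.2, -0.5]
grip_width: 35.0
finger_force: 10.1
```

arm_command:
  targets: [0,0,0,0,0,0,0,0,0,0,0,0,0,0,0,0,0,0,0,0,0]

```text
time_s: 7.55
ee_pos: [494.1, -252.5, 59.2]
tool_rot: [179.8, 40.0, 94.6]
force: [1.2, 1.6, -0.5]
grip_width: 32.7
finger_force: 20.0
```

arm_command:
  targets: [0,0,0,2,0,-1.7,0,0,0,0,4,0,-3.4,0,0,0,0,6,0,-5,0,0,0,0,6,0,-5,0,0,0,0,6,0,-5,0]

```text
time_s: 7.97
ee_pos: [490.6, -222.4, 59.5]
tool_rot: [179.9, 40.1, 94.5]
force: [0.8, -4.7, -0.9]
grip_width: 31.9
finger_force: 20.0
```

```bash
python3 -c "
from h import *
st()
T=0
im=vision.camera('top')[:,:,::-1];cv2.imwrite('pics/top4.png',im)
im2=vision.camera('side')[:,:,::-1];cv2.imwrite('pics/side4.png',im2)
cv2.imwrite('pics/m4.png',np.hstack([cv2.resize(x[y:y+90,c:c+80],None,fx=5,fy=5,interpolation=2) for x,y,c in((im,175,330),(im2,150,320))]))
"
```

```text
{'time_s': 8.0, 'joint_positions': [16.4, 32.1, -32.0, 121.6, 67.4, 64.0, -58.3], 'ee_pos': [490.6, -222.4, 59.5], 'tool_rot': [179.9, 40.1, 94.5], 'force': [0.8, -4.7, -0.9], 'grip_width': 31.9, 'finger_force': 20.0}
```

View pics/m4.png

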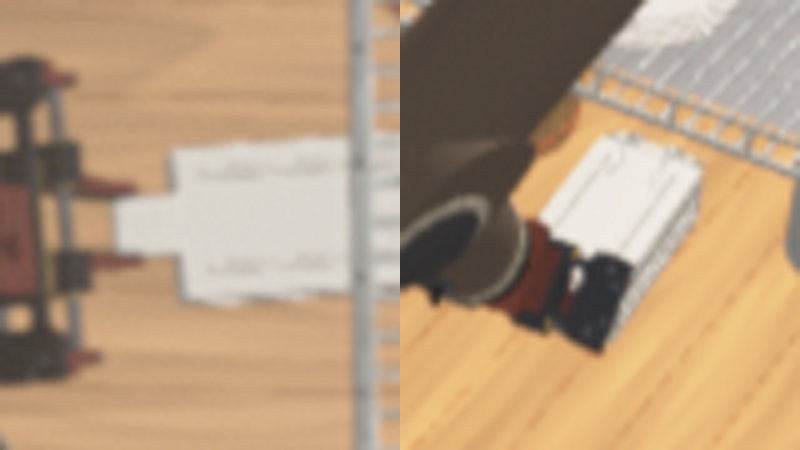

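The press follows. The tab front has moved to about col 353, roughly 29 mm. The tips hold only the front part of the tab, which is enough for pulling.

arm_command:
  targets: [0,0,0,7,0,-5.8,0,0,0,0,9,0,-7.5,0,0,0,0,9,0,-7.5,0,0,0,0,9,0,-7.5,0,0,0,0,9,0,-7.5,0]

```text
time_s: 8.48
ee_pos: [486.4, -165.6, 59.1]
tool_rot: [179.9, 40.1, 94.6]
force: [0.0, -4.9, 0.0]
grip_width: 32.4
finger_force: 20.0
```

arm_command:
  targets: [0,0,0,9,0,-7.5,0,0,0,0,9,0,-7.5,0,0,0,0,9,0,-7.5,0,0,0,0,9,0,-7.5,0,0,0,0,9,0,-7.5,0]

```text
time_s: 8.9
ee_pos: [481.6, -106.6, 58.7]
tool_rot: [179.9, 40.1, 94.6]
force: [0.3, -5.9, 1.4]
grip_width: 32.4
finger_force: 20.0
```

arm_command:
  targets: [0,0,0,8,0,-6.7,0,0,0,0,4,0,-3.3,0,0,0,0,0,0,0,0]

```text
time_s: 9.15
ee_pos: [480.7, -89.6, 58.2]
tool_rot: [179.8, 39.9, 94.7]
force: [-1.3, 3.3, 0.7]
grip_width: 31.9
finger_force: 20.0
```

```bash
python3 -c "
from h import *
st()
im=vision.camera('top')[:,:,::-1];cv2.imwrite('pics/top5.png',im)
im2=vision.camera('side')[:,:,::-1];cv2.imwrite('pics/side5.png',im2)
cv2.imwrite('pics/m5.png',np.hstack([cv2.resize(x[y:y+90,c:c+w],None,fx=5,fy=5,interpolation=2) for x,y,c,w in((im,175,290,120),(im2,160,310,40))]))
"
```

```text
{'time_s': 9.2, 'joint_positions': [4.3, 34.5, -37.0, 119.4, 59.5, 71.9, -66.8], 'ee_pos': [480.7, -89.6, 58.2], 'tool_rot': [179.8, 39.9, 94.7], 'force': [-1.3, 3.3, 0.7], 'grip_width': 31.9, 'finger_force': 20.0}
```

View pics/m5.png

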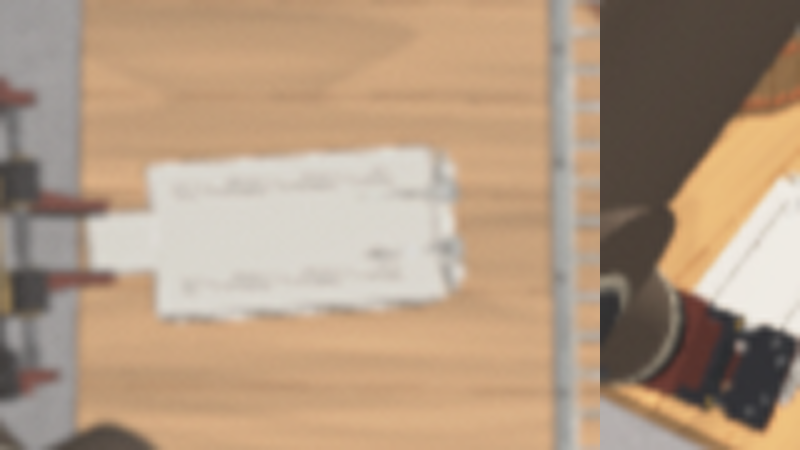

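The press is now fully clear of the rack. Its rear is at about col 382 and the rail at col 400. I'll regrip a little deeper before lifting.

arm_command:
  targets: [0,0,0,0,0,0,55,0,0,0,0,0,0,55,0,0,0,0,0,0,55,0,0,0,0,0,0,55,0,0,0,0,0,0,55]

```text
time_s: 9.67
ee_pos: [480.6, -92.4, 58.6]
tool_rot: [179.8, 40.1, 94.6]
force: [0.2, 0.1, 0.6]
grip_width: 55.1
finger_force: 0.0
```

arm_command:
  targets: [0,0,0,-3,0,3,55,0,0,0,-3,0,2,55,0,0,0,0,0,0,55,0,0,0,0,0,0,55]

```text
time_s: 10.0
ee_pos: [481.1, -100.4, 58.7]
tool_rot: [179.8, 40.1, 94.6]
force: [0.1, -0.0, -0.1]
grip_width: 55.2
finger_force: 0.0
```

```bash
python3 -c "
from h import *
st()
im=vision.camera('top')[:,:,::-1];cv2.imwrite('pics/top6.png',im)
cv2.imwrite('pics/m6.png',cv2.resize(im[195:250,280:360],None,fx=9,fy=9,interpolation=2))
"
```

```text
{'time_s': 10.0, 'joint_positions': [5.2, 34.2, -36.6, 119.7, 60.0, 71.4, -66.3], 'ee_pos': [481.1, -100.4, 58.7], 'tool_rot': [179.8, 40.1, 94.6], 'force': [0.1, -0.0, -0.1], 'grip_width': 55.2, 'finger_force': 0.0}
```

View pics/m6.png

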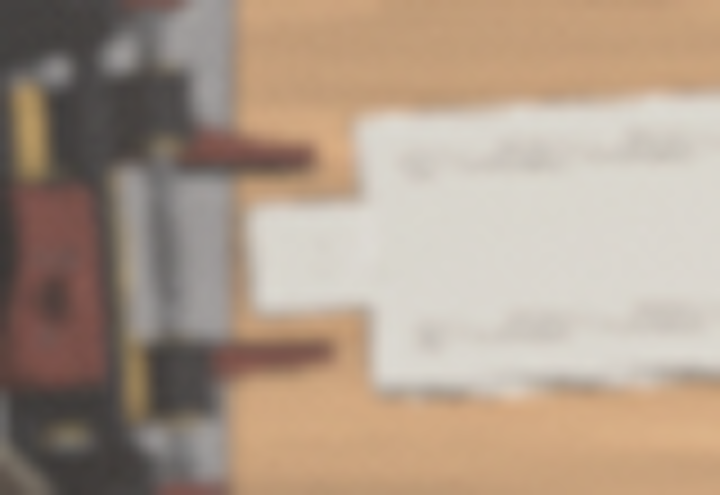

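The tips are at x≈325, the tab spans x=250–365, and about 13 mm is left to the box. I'll go 5 mm deeper and close.

arm_command:
  targets: [0,0,0,-4,0,3,55,0,0,0,0,0,0,55,0,0,0,0,0,0,0,0,0,0,0,0,0,0,0,0,0,0,0,0,0]
  newtons: 25

```text
time_s: 10.47
ee_pos: [481.6, -104.7, 58.9]
tool_rot: [179.9, 40.0, 94.6]
force: [-1.4, -1.6, 0.2]
grip_width: 38.2
finger_force: 0.0
```

arm_command:
  targets: [0,0,0,0,0,0,0,0,0,0,0,0,0,0,0,0,0,0,0,0,0,0,0,0,0,0,0,0]
  newtons: 25

```text
time_s: 10.8
ee_pos: [481.7, -104.7, 58.9]
tool_rot: [179.8, 40.0, 94.6]
force: [0.4, -0.3, -0.0]
grip_width: 34.4
finger_force: 25.0
```

Run:
```python
from h import *
st()
# arc plan: 20 rows of 3 deg about hinge axis through H, hinge dir = press x
p,R=pose()
f=np.array([np.cos(np.radians(94.5)),np.sin(np.radians(94.5)),0]);ax=np.array([f[1],-f[0],0])
G=p-19*R.apply([0,0,1]);print("grasp",G.round(1))
H=np.array([496,-279,74.])
print("radius", (G-H)@f)
w=R.inv().apply(ax);q=np.radians(3)
s=Rn.from_rotvec(q*ax).apply(p-H)+H-p
print("per-row turn",R.inv().apply(q*ax).round(4),"shift pre",R.inv().apply(s).round(2),"post",(Rn.from_rotvec(q*ax)*R).inv().apply(s).round(2))
```

```text
{'time_s': 10.8, 'joint_positions': [5.6, 34.1, -36.5, 119.8, 60.3, 71.1, -66.0], 'ee_pos': [481.7, -104.7, 58.9], 'tool_rot': [179.8, 40.0, 94.6], 'force': [0.4, -0.3, -0.0], 'grip_width': 34.4, 'finger_force': 25.0}
grasp [480.7 -92.6  73.5]
radius 187.06485995631735
per-row turn [-0.0001  0.0524  0.0002] shift pre [-5.48  0.02 -7.37] post [-5.09  0.02 -7.65]
```

arm_command:
  targets: [0,0.035,0,-3.6,0,-5,0,0,0.035,0,-3.6,0,-5,0,0,0.035,0,-3.6,0,-5,0,0,0.035,0,-3.6,0,-5,0,0,0.035,0,-3.6,0,-5,0]

```text
time_s: 11.22
ee_pos: [481.1, -104.2, 89.7]
tool_rot: [179.9, 29.9, 94.7]
force: [-0.9, 0.6, -0.5]
grip_width: 34.3
finger_force: 25.0
```

```bash
cat >> h.py <<'E'
def lid(a):
    st();p,R=pose();G=p-19*R.apply([0,0,1])
    f=np.array([np.cos(np.radians(94.5)),np.sin(np.radians(94.5)),0]);H=np.array([496,-279,74.])
    y=(G-H)@f;z=G[2]-74;print("lid",np.degrees(np.arctan2(z,y)).round(1),"r",np.hypot(y,z).round(1))
    ex=187*(np.cos(np.radians(a))*f+[0,0,np.sin(np.radians(a))])+H
    print("error to arc at",a,R.inv().apply(ex+19*goal(40-a).apply([0,0,1])-p).round(1),(R.inv()*goal(40-a)).as_rotvec().round(3))
E
python3 -c "
from h import *
lid(10)"
```

```text
{'time_s': 11.2, 'joint_positions': [16.2, 26.6, -40.7, 118.8, 52.0, 64.3, -51.8], 'ee_pos': [481.1, -104.2, 89.7], 'tool_rot': [179.9, 29.9, 94.7], 'force': [-0.9, 0.6, -0.5], 'grip_width': 34.3, 'finger_force': 25.0}
lid 9.9 r 187.7
error to arc at 10 [-0.8  1.1  0.1] [ 0.003 -0.002  0.003]
```

Tracking is good, so I'll carry on.

arm_command:
  targets: [0,0.035,0,-3.7,0,-5,0,0,0.035,0,-3.6,0,-5,0,0,0.035,0,-3.6,0,-5,0,0,0.035,0,-3.6,0,-5,0,0,0.035,0,-3.6,0,-5,0]

```text
time_s: 11.63
ee_pos: [481.5, -109.8, 120.3]
tool_rot: [179.9, 19.9, 94.7]
force: [-1.2, -0.3, -0.9]
grip_width: 34.4
finger_force: 25.0
```

arm_command:
  targets: [0,0.035,0,-3.6,0,-5,0,0,0.035,0,-3.6,0,-5,0,0,0.035,0,-3.6,0,-5,0,0,0.035,0,-3.6,0,-5,0,0,0.035,0,-3.6,0,-5,0]

```text
time_s: 12.05
ee_pos: [482.3, -120.6, 149.2]
tool_rot: [179.9, 9.9, 94.7]
force: [-0.0, -1.4, -1.6]
grip_width: 34.6
finger_force: 25.0
```

```bash
python3 -c "
from h import *
lid(30)
im=vision.camera('top')[:,:,::-1];cv2.imwrite('pics/top7.png',im)
im2=vision.camera('side')[:,:,::-1];cv2.imwrite('pics/side7.png',im2)
cv2.imwrite('pics/m7.png',np.hstack([cv2.resize(x[y:y+110,c:c+w],None,fx=4,fy=4,interpolation=2) for x,y,c,w in((im,165,280,120),(im2,130,300,80))]))"
```

```text
{'time_s': 12.0, 'joint_positions': [40.6, 18.9, -47.8, 112.2, 28.2, 58.3, -16.8], 'ee_pos': [482.3, -120.6, 149.2], 'tool_rot': [179.9, 9.9, 94.7], 'force': [-0.0, -1.4, -1.6], 'grip_width': 34.6, 'finger_force': 25.0}
lid 30.1 r 187.5
error to arc at 30 [-0.3  1.3  0.5] [ 0.002 -0.002  0.003]
```

View pics/m7.png

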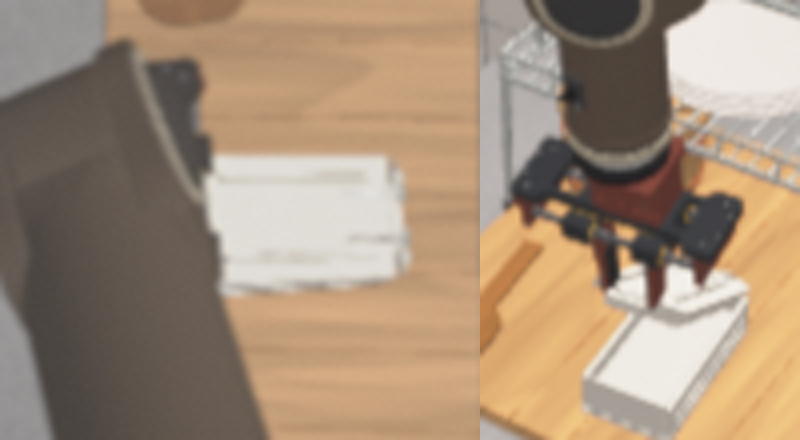

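The side view shows the lid raised about 30°, held between the fingers, with the press flat and the mould open. I'll raise it further.

arm_command:
  targets: [0,0.035,0,-3.6,0,-5,0,0,0.035,0,-3.6,0,-5,0,0,0.035,0,-3.6,0,-5,0,0,0.035,0,-3.6,0,-5,0,0,0.035,0,-3.6,0,-5,0]

```text
time_s: 12.57
ee_pos: [483.2, -135.2, 175.3]
tool_rot: [180.0, -0.1, 94.7]
force: [0.2, -1.1, -1.7]
grip_width: 34.5
finger_force: 25.0
```

arm_command:
  targets: [0,0.035,0,-3.6,0,-5,0,0,0.035,0,-3.6,0,-5,0,0,0.035,0,-3.6,0,-5,0,0,0.035,0,-3.6,0,-5,0,0,0.035,0,-3.6,0,-5,0]

```text
time_s: 12.98
ee_pos: [484.7, -155.2, 198.7]
tool_rot: [-180.0, -10.1, 94.7]
force: [-0.0, -1.7, -2.6]
grip_width: 34.2
finger_force: 25.0
```

```bash
python3 -c "
from h import *
lid(50)"
```

```text
{'time_s': 13.0, 'joint_positions': [59.6, 23.2, -52.1, 101.0, 9.1, 67.0, 10.3], 'ee_pos': [484.7, -155.2, 198.7], 'tool_rot': [-180.0, -10.1, 94.7], 'force': [-0.0, -1.7, -2.6], 'grip_width': 34.2, 'finger_force': 25.0}
lid 49.8 r 187.6
error to arc at 50 [-0.9  1.6 -0. ] [-0.001 -0.002  0.004]
```

arm_command:
  targets: [0,0.035,0,-3.6,0,-5,0,0,0.035,0,-3.6,0,-5,0,0,0.035,0,-3.6,0,-5,0,0,0.035,0,-3.6,0,-5,0,0,0.035,0,-3.6,0,-5,0]

```text
time_s: 13.4
ee_pos: [486.6, -178.8, 218.1]
tool_rot: [-180.0, -20.1, 94.7]
force: [0.4, -0.8, -4.9]
grip_width: 34.2
finger_force: 25.0
```

arm_command:
  targets: [0,0,0,0,0,0,0,0,0,0,0,0,0,0,0,0,0,0,0,0,0,0,0,0,0,0,0,0]

```text
time_s: 13.73
ee_pos: [486.9, -178.2, 218.4]
tool_rot: [180.0, -20.0, 94.8]
force: [-0.7, -1.2, -6.1]
grip_width: 34.3
finger_force: 25.0
```

```bash
python3 -c "
from h import *
lid(60)
im=vision.camera('top')[:,:,::-1];cv2.imwrite('pics/top8.png',im)
im2=vision.camera('side')[:,:,::-1];cv2.imwrite('pics/side8.png',im2)
cv2.imwrite('pics/m8.png',np.hstack([cv2.resize(x[y:y+140,c:c+w],None,fx=4,fy=4,interpolation=2) for x,y,c,w in((im,145,290,90),(im2,110,300,110))]))"
```

```text
{'time_s': 13.7, 'joint_positions': [64.8, 28.7, -52.8, 94.3, 3.8, 74.2, 17.9], 'ee_pos': [486.9, -178.2, 218.4], 'tool_rot': [180.0, -20.0, 94.8], 'force': [-0.7, -1.2, -6.1], 'grip_width': 34.3, 'finger_force': 25.0}
lid 59.7 r 187.9
error to arc at 60 [-1.2  1.2 -0.1] [-0.001  0.     0.005]
```

View pics/m8.png

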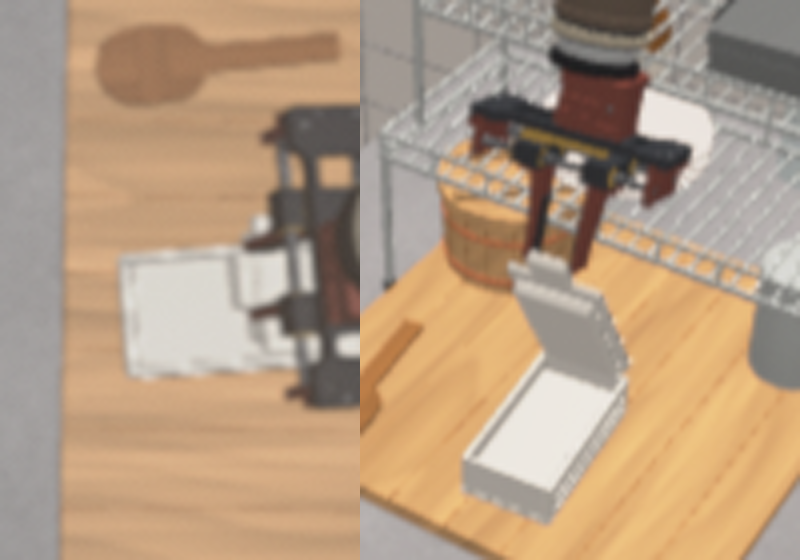

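The lid is at about 60° and the press looks flat, but the upward pull is 6 N. I'll ease it off by lowering slightly.

arm_command:
  targets: [0,0,0,-0.4,0,1,0,0,0,0,-0.4,0,1,0,0,0,0,0,0,0,0,0,0,0,0,0,0,0]

```text
time_s: 14.17
ee_pos: [487.4, -177.8, 217.5]
tool_rot: [179.9, -20.1, 94.8]
force: [-1.0, 2.2, 0.9]
grip_width: 34.2
finger_force: 25.0
```

arm_command:
  targets: [0,0,0,0,0,0,0,0,0,0,0,0,0,0,0,0,0,0,0,0,0,0,0,0,0,0,0,0,0,0,0,0,0,0,0]

```text
time_s: 14.58
ee_pos: [487.5, -178.1, 217.5]
tool_rot: [179.9, -20.1, 94.8]
force: [-2.4, 4.3, 4.8]
grip_width: 34.2
finger_force: 25.0
```

```bash
python3 -c "
from h import *
lid(60)
T=lambda U,V:((U+.5)/4-.5+290,(V+.5)/4-.5+145)
print(atz('top',*T(122,256),68),atz('top',*T(130,378),68))
print(manip.hand_in())"
```

```text
{'time_s': 14.6, 'joint_positions': [64.9, 28.8, -52.7, 94.4, 3.7, 74.1, 18.0], 'ee_pos': [487.5, -178.1, 217.5], 'tool_rot': [179.9, -20.1, 94.8], 'force': [-2.4, 4.3, 4.8], 'grip_width': 34.2, 'finger_force': 25.0}
lid 59.6 r 187.1
error to arc at 60 [-1.   0.5 -1. ] [ 0.001 -0.003  0.004]
[ 524.26620165 -103.09419581   68.        ] [ 433.67506831 -108.77376737   68.        ]
the job is handed in; nothing more can be done
None
```

I drew the press out fully clear of the rack with its lid shut, then raised the lid to about 60° and handed in with the gripper still holding it. In the last picture the press stood flat on the board and nothing else looked moved; the hand-in gave no verdict.

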